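Lift the parts basket out of the bench cleaner and hold it up for inspection

TASK

The drained parts cleaner on the repair bench has finished its cycle: take its lid off and set it down gently, flat and the right way up, in the middle of the blue mat, and let go of it. Then lift the wire basket out by its red grip with all three parts still in it, and hold it centred over the open tank, level and still, with its underside at least 5 cm above the tank's rim, for about three seconds; finish while still holding it there, so the parts can be looked over. Leave the meter, the jar and the adapter where they are.

Things in the scene. Friction and masses are not known exactly. Their poses are not given: they have to be found in the camera images.
- cleaner: Grey bench parts cleaner, a heavy box fixed to the bench: 190 (its x) x 260 (its y) x 130 mm high, with an open rectangular tank of 140 x 210 mm in its top, walls 25 mm thick. Origin: centre of its underside, on the bench; z up. The rim is 130 mm and the tank's floor 45 mm above the origin. The black control panel is on its +x side.
- mat: Blue flat mat fixed to the bench, 240 (its x) x 310 (its y) x 4 mm thick. Origin: centre of its underside.
- lid: Steel lid of the cleaner, loose, a hollow cap 175 (its x) x 245 (its y) mm, 35 mm high to its flat top (skirt walls 6 mm, hollow 30 mm deep), resting by its own weight on the rim, long side along the cleaner's long side; about 0.35 kg. Origin: centre of its underside (the skirt's lower edge), z up. A black bar handle stands on its top.
- lid_grip (a point): Centre of the lid's handle bar, 63 mm above the lid's underside. The bar runs along the lid's y, is 102 mm long, 14 mm wide (lid's x) and 14 mm high, and is held 21 mm clear of the lid's top by two posts 12 mm square, 45 mm either side of the middle. Best pinched across its 14 mm width. Axes as the lid's.
- basket: Steel wire basket standing loose on the tank's floor, 115 (its x) x 185 (its y) mm, walls 55 mm high, floor 3 mm thick; about 0.3 kg; hidden under the lid at first. It fits in the tank with about 12 mm to spare all round. Origin: centre of its underside, z up. A bridge handle rises from the middle of its two short sides to 113 mm above the underside, with a red grip at its middle.
- basket_grip (a point): Centre of the basket's red grip, 105 mm above the basket's underside (so 20 mm above the cleaner's rim at the start). The grip is 70 mm long along the basket's y, 14 mm wide (basket's x) and 16 mm high. Best pinched across its 14 mm width at the middle. Axes as the basket's.
- heatsink: Aluminium finned heatsink lying loose in the basket, 30 x 30 x 20 mm, 40 g. Origin: centre of its underside.
- dial: Black plastic dial knob lying loose in the basket, 30 mm across, 18 mm high, 20 g. Origin: centre of its underside.
- bush: Brass bush (short tube) lying loose in the basket, 28 mm outside, 14 mm inside, 16 mm high, 35 g. Origin: centre of its underside.
- meter: Bystander: grey hand-held multimeter lying loose on the bench, 80 (its x) x 140 (its y) x 40 mm. Origin: centre of its underside.
- jar: Bystander: amber glass jar with a white cap, loose, 56 mm across, 70 mm high. Origin: centre of its underside.
- adapter: Bystander: black power adapter brick, loose, 70 (its x) x 120 (its y) x 41 mm. Origin: centre of its underside.

How it is judged (in metres and radians):
On the way, in this order (a step that is already met when the one before it is completed fails the run):
1. the lid is brought down onto the middle of the mat while still in the gripper (horizontal distance between lid and mat below 0.04 m and z of lid in the frame of mat below 0.012 m and angle between lid's own z axis and vertical below 0.1 rad and contact force between lid and the fingers above 0.3 N), for 0.05 s.
2. the lid lies flat on the mat, let go of and at rest (horizontal distance between lid and mat below 0.04 m and z of lid in the frame of mat below 0.012 m and angle between lid's own z axis and vertical below 0.1 rad and contact force between lid and the fingers below 0.1 N and linear speed of lid below 0.02 m/s), for 0.2 s.
3. the basket is held level and still by the gripper over the tank, its parts in it (z of basket in the frame of cleaner above 0.17 m and horizontal distance between basket and cleaner below 0.06 m and angle between basket's own z axis and vertical below 0.14 rad and linear speed of basket below 0.03 m/s and angular speed of basket below 0.2 rad/s and contact force between basket and the fingers above 0.5 N and contact force between basket and cleaner below 0.1 N and contact force between basket and lid below 0.1 N and z of heatsink in the frame of basket between -0.005 and 0.05 m and x of heatsink in the frame of basket between -0.058 and 0.058 m and y of heatsink in the frame of basket between -0.093 and 0.093 m and z of dial in the frame of basket between -0.005 and 0.05 m and x of dial in the frame of basket between -0.058 and 0.058 m and y of dial in the frame of basket between -0.093 and 0.093 m and z of bush in the frame of basket between -0.005 and 0.05 m and x of bush in the frame of basket between -0.058 and 0.058 m and y of bush in the frame of basket between -0.093 and 0.093 m), for 1.5 s.
At the end, for the whole second after the job is handed in: Gripper alone holds the basket still, over 40 mm above the rim, within 60 mm of the tank centre, 8 deg of level, heatsink, dial and bush in it; the lid, carried down in the gripper, lies released and flat on the mat within 40 mm of its centre; meter, jar, adapter moved under 20 mm (all of step 2 and all of step 3 and distance of each of meter, jar, adapter from where it was at the start of the episode below 0.02 m); the arm keeps its last pose, push and grip.
It fails at once if the meter is knocked or moved by more than 20 mm (distance of meter from where it was at the start of the episode above 0.02 m).
It fails at once if the jar is knocked or moved by more than 20 mm (distance of jar from where it was at the start of the episode above 0.02 m).
It fails at once if the adapter is knocked or moved by more than 20 mm (distance of adapter from where it was at the start of the episode above 0.02 m).
It also fails if it takes over 59 s, if anything falls off the work surface, if the arm or the gripper's body presses on something with over 40 N, if the wrist force passes 120 N, or if a joint passes its speed limit or range.

ROBOT

A 6-joint arm with a two-finger parallel gripper is mounted at the origin on the work surface. World frame = base frame: x ahead of the robot, y to its left, z up, the work surface at z = 0. Lengths are in mm, angles in rad, forces in N, time in s.
With the tool pointing down it reaches from about 275 to 1000 mm from the base axis. Payload 8.4 kg.
Tool frame: the origin (TCP) lies at the centre of the arm's flange, where the gripper is bolted on; the fingertips stand 173 mm ahead of it and the grasp point (between the pads) lies 155 mm ahead of it (tcp_to_tips is the distance from the TCP to the fingertips, in mm); z points along the fingers, x is the direction in which the jaws open and shut, and the axes are right-handed (so a half turn about z gives the same grasp; the last joint's range is limited). The gripper opens to 85 mm and grips with 20 to 120 N. Pads are 22 mm wide; open, the fingers measure 114 mm over their backs; the gripper's body (76 mm by 85 mm) begins 54 mm behind the grasp point. The pads swing forward as they close: fully open they stand 13 mm farther back than shut.
Start: joints at [-1.271, 0.353, 1.633, -0, 1.155, -0.002], TCP at [185.773, -596.756, 404.681] pointing down, gripper open.
Joint ranges: [-2.63, 2.63], [-0.92, 2.1], [0.06, 2.66], [-1.3, 4.44], [0, 2.69], [-3.02, 3.02]. Speed limits (rad/s): [2.22, 2.22, 2.79, 3.14, 3.14, 3.14].

INTERFACE

Orientations are given as [roll, pitch, yaw] about the fixed x, y, z axes, in that order (R = Rz(yaw) Ry(pitch) Rx(roll)).
In Python, from rig import sense, grab_frame, camera_info, sign_off, tcp_to_tips gives the robot as it stands.
- The arm moves only by the shell command python3 -m creep 'ROWS' [FORCE]. ROWS is text: rows parted by semicolons, each of 5 numbers parted by spaces: the opening in per cent of the stroke, from 0 (shut) to 100 (fully open), then the shift along the tool's x, y, z in cm, then the turn about the tool's z in degrees. In form: fingers tx ty tz roll; .... A call has 1 to 20 rows; each row is the pose to reach, as a shift and turn from the pose measured when the call began, along the tool's axes at that moment; what a row does not reach only later rows make up. A row lasts 1/10 s, in which the tool goes at most 50 mm and 8.59 degrees, less where a joint would pass 70% of its speed; a pose out of reach is approached as far as the arm can. A call with a gripper value outside its range is refused whole. The fingers move at their own pace and stop on an object; FORCE is the grip in N (left out, the last holds). Time passes only in rows, so rows that repeat a pose let the fingers close. It gives the time, the measured TCP pose, the force and the opening at its end, in the units of the state.
- sense(): the state, without advancing time (a new reading comes with each control period).
- grab_frame(name): name is "scene" or "top" or "wrist"; returns (picture, depth): 384x512x3 uint8, blue, green, red; 384x512 float32, mm along the optical axis (not along the pixel's ray), 0 where there is no reading.
- camera_info(name): a dict with "vertical_fov" (degrees; the focal length in pixels is half the picture's height over the tangent of half this angle, whatever the lens; pixels are square), "cx", "cy" (the principal point, pixels), "world_to_cam" (4x4, takes a point from world to camera coordinates). Camera axes: x right, y down, z forward; pixel columns grow to the right and rows downward; lengths in mm; the calibration is good to about 2 mm. The wrist camera is an equidistant fisheye: a pixel r from the principal point sees the ray r / f radians off the axis. A picture is of the moment at which its call begins: read the wrist's pose just before it. camera_info takes no time and is no camera call; for the wrist camera it gives the pose at the moment of the call.
- sign_off(): hands the job in, once; it reports no verdict.
The state is a dict: "clock": time; "qpos": joint angles; "qvel": joint speeds; "joint_efforts": joint torques, N m; "eef_pos": TCP position; "tcp_rot": TCP orientation; "contact_force": force on the tool from outside, world axes, zero at the start; "wrist_torque": the same for the moment, N m; "opening": opening from 0.0 (shut) to 1.0 (fully open).
Only numpy, scipy, OpenCV 4.12 (cv2) and the standard library are available. Lean on these libraries where they do the work, as an engineer would, in place of code of your own. Each camera call takes 0.05 s, during which the arm holds its last target.

## Working session

There is one attempt and no reset: what is moved stays moved. The work goes in short steps, Python scripts to look and compute and a shell command to move; the robot and the scene stay as the last step left them, time stands still between calls to the robot, and variables do not carry over. Pictures are saved under pics/ and viewed, and the job is handed in when it is done.

```bash
ls; mkdir -p pics
python3 - <<'E'
from rig import *
import cv2
print(sense())
for n in ("scene","top"):
    p,d=grab_frame(n); cv2.imwrite(f"pics/{n}0.png",p)
    import numpy as np; np.save(f"pics/{n}0.npy",d); print(camera_info(n))
E
```

```text
pics
{'clock': 0.0, 'qpos': array([-1.27140068e+00,  3.53631723e-01,  1.63415551e+00, -1.27673245e-05,
        1.15518465e+00, -2.38755033e-03]), 'qvel': array([ 0.00045053, -0.00215653,  0.0001101 ,  0.00128228, -0.00065366,
        0.00021412]), 'joint_efforts': array([-2.93972858e-03, -6.05258131e+01, -3.42070270e+01, -2.01999760e-04,
        9.50241432e-03,  2.65224941e-05]), 'eef_pos': array([ 185.6982836 , -596.520625  ,  403.96262443]), 'tcp_rot': array([ 3.14158427e+00,  1.37925272e-03, -1.26900798e+00]), 'contact_force': array([0.17451485, 0.52116138, 0.26016418]), 'wrist_torque': array([ 0.00688306,  0.02724936, -0.02974043]), 'opening': 0.9935054516735139}
{'vertical_fov': 53.77135996061255, 'cx': 254.69898687364218, 'cy': 194.03017146873714, 'world_to_cam': array([[ 6.79035872e-01,  7.34096091e-01,  3.63490894e-03,
        -3.76947864e+02],
       [ 4.97429181e-01, -4.56467196e-01, -7.37700419e-01,
        -1.96661926e+02],
       [-5.39883778e-01,  5.02733158e-01, -6.75118418e-01,
         1.38616945e+03],
       [ 0.00000000e+00,  0.00000000e+00,  0.00000000e+00,
         1.00000000e+00]])}
{'vertical_fov': 46.13065503265405, 'cx': 253.17263544672198, 'cy': 187.88810453020525, 'world_to_cam': array([[ 8.66116396e-03, -9.99961636e-01, -1.30833806e-03,
        -3.20944649e+01],
       [-9.85719425e-01, -8.31774669e-03, -1.68190457e-01,
         6.27632711e+02],
       [ 1.68173122e-01,  2.74637937e-03, -9.85753650e-01,
         1.12856186e+03],
       [ 0.00000000e+00,  0.00000000e+00,  0.00000000e+00,
         1.00000000e+00]])}
```

View pics/scene0.png

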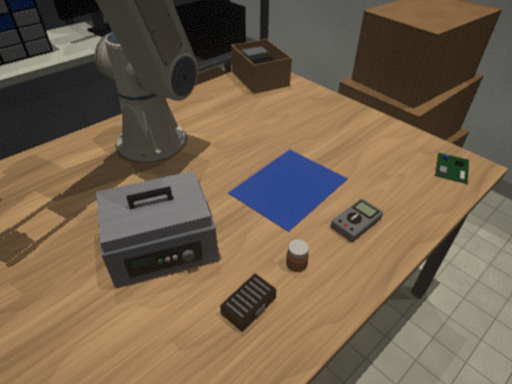

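View pics/top0.png

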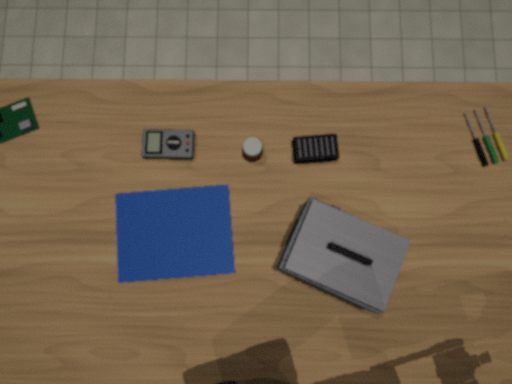

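The top view shows the lid centred near (346,254) with its handle from (328,245) to (372,263). The mat is at (175,232), the meter at (168,144), the jar at (252,148) and the adapter at (316,148). Next I'll measure these positions.

```bash
cat > h.py <<'E'
import numpy as np,cv2
from rig import *
def world(n,d,info=None):
    c=info or camera_info(n); f=192/np.tan(np.radians(c["vertical_fov"]/2))
    v,u=np.mgrid[:384,:512]; x=(u-c["cx"]);y=(v-c["cy"])
    P=np.stack([x/f*d,y/f*d,d,np.ones_like(d)],-1)
    return (P@np.linalg.inv(c["world_to_cam"]).T)[...,:3]
def rect(pts):
    (c,s,a)=cv2.minAreaRect(pts[:,:2].astype(np.float32)); return np.round(c,1),np.round(s,1),round(a,2),np.round(np.median(pts[:,2]),1),len(pts)
E
python3 - <<'E'
from h import *
p=cv2.imread("pics/top0.png").astype(int);d=np.load("pics/top0.npy");W=world("top",d)
b,g,r=p[...,0],p[...,1],p[...,2]
v,u=np.mgrid[:384,:512]
m=(b>100)&(r<60)&(u<260); print("mat",rect(W[m]))
reg=(u>275)&(u<415)&(v>190)&(v<315)
Z=W[...,2]
lt=reg&(Z>140)&(Z<175); print("lid",rect(W[lt]), np.histogram(Z[reg],bins=20))
hd=reg&(Z>178); print("hand",rect(W[hd]))
for nm,m in dict(lidtop=lt,handle=hd).items():
    q=W[m];c=q.mean(0);vals,vec=np.linalg.eigh(np.cov((q-c)[:,:2].T));print(nm,c,np.degrees(np.arctan2(vec[1,1],vec[0,1])))
hd2=reg&(b+g+r<120)&(Z>150);print("dark",rect(W[hd2]))
for nm,(a,bb,cc,dd) in dict(meter=(135,120,200,165),jar=(235,130,270,165),adapter=(285,128,345,170)).items():
    m=(u>a)&(u<cc)&(v>bb)&(v<dd)&(Z>15);print(nm,rect(W[m]),Z[m].max())
# scene camera cross check
p=cv2.imread("pics/scene0.png").astype(int);d=np.load("pics/scene0.npy");W=world("scene",d);Z=W[...,2]
b,g,r=p[...,0],p[...,1],p[...,2]
m=(b>100)&(r<60)&(v>140)&(v<235)&(u>220)&(u<350);print("mat",rect(W[m]))
m=(u>95)&(u<215)&(v>170)&(v<245)&(Z>183);m&=(v>184)&(u>120)&(u<180);print("hand",rect(W[m]))
m=(u>95)&(u<215)&(v>170)&(v<245)&(Z>143)&(Z<165);print("lid",rect(W[m]))
E
```

```text
mat (array([515.8, 158.7]), array([234.1, 360. ]), 5.24, np.float64(4.3), 9835)
lid (array([ 457.4, -247.5]), array([246.1, 175.4]), 67.03, np.float64(165.5), 7826) (array([8079,  195, 8582,  315,    0,    0,    0,    0,    0,    0,    0,
          0,    0,    0,    0,    0,    0,    0,    0,   65]), array([  -8.84875756,   52.49387096,  113.83649947,  175.17912798,
        236.52175649,  297.86438501,  359.20701352,  420.54964203,
        481.89227055,  543.23489906,  604.57752757,  665.92015609,
        727.2627846 ,  788.60541311,  849.94804163,  911.29067014,
        972.63329865, 1033.97592717, 1095.31855568, 1156.66118419,
       1218.0038127 ]))
hand (array([ 456.1, -162.6]), array([ 49.7, 266. ]), 0.89, np.float64(200.5), 377)
lidtop [ 455.92979636 -246.56718539  165.37019981] 66.9798846727503
handle [ 452.44822951 -208.54963183  375.16521676] 94.911196065431
dark (array([ 453.9, -159.9]), array([ 45.4, 260.7]), 0.9, np.float64(199.4), 250)
meter (array([644.9,  91.4]), array([472.7, 147.3]), 46.67, np.float64(33.1), 1527) 1218.0038127047706
jar (array([595.9, -19.8]), array([ 51.6, 332.7]), 88.2, np.float64(69.1), 395) 1218.0038127047706
adapter (array([ 602.3, -152. ]), array([133.5, 402.2]), 73.19, np.float64(40.4), 1217) 1218.0038127047706
mat (array([ 690.9, -125. ]), array([ 332. , 1076.6]), 29.75, np.float64(2.6), 4679)
hand (array([ 764.3, -399.3]), array([101.5, 703.7]), 63.66, np.float64(197.5), 374)
lid (array([ 456.6, -247.5]), array([245.5, 179.2]), 66.86, np.float64(163.6), 4450)
```

Run:
```python
from h import *
v,u=np.mgrid[:384,:512]
for cam in ("top","scene"):
    p=cv2.imread(f"pics/{cam}0.png").astype(int);d=np.load(f"pics/{cam}0.npy");W=world(cam,d);Z=W[...,2]
    b,g,r=p[...,0],p[...,1],p[...,2]; ok=(d>0)
    X,Y=W[...,0],W[...,1]
    near=lambda x,y,R:ok&(np.hypot(X-x,Y-y)<R)
    m=ok&(b>100)&(r<60)&(Z<12)&(Z>-5)&near(520,140,260); m=cv2.morphologyEx(m.astype(np.uint8),cv2.MORPH_OPEN,np.ones((3,3)))>0
    print(cam,"mat",rect(W[m]))
    for nm,lo,hi in (("handle",188,210),("lidtop",150,175)):
        m=near(457,-247,160)&(Z>lo)&(Z<hi);print(nm,rect(W[m]))
    for nm,x,y,z in (("meter",700,150,20),("jar",670,-15,45),("adapter",680,-160,20)):
        m=near(x,y,110 if nm!="jar" else 60)&(Z>z)&(Z<90);print(nm,rect(W[m]))
c=camera_info("top");print(sense()["clock"])
```

```text
top mat (array([513.3, 186.1]), array([234.1, 304.1]), 5.24, np.float64(4.3), 9785)
handle (array([ 457.2, -247. ]), array([101.8,  14.2]), 67.09, np.float64(200.1), 309)
lidtop (array([ 457.4, -247.5]), array([246.1, 175.4]), 67.03, np.float64(165.5), 7799)
meter (array([754.7, 197.2]), array([120.1,  80.7]), 89.09, np.float64(33.1), 1128)
jar (array([721., -23.]), array([42.4, 16.3]), 89.94, np.float64(68.9), 103)
adapter (array([ 681.3, -201.8]), array([203.5, 120.2]), 6.87, np.float64(40.4), 1082)
scene mat (array([513.4, 185.4]), array([237.3, 307.1]), 4.79, np.float64(2.6), 4650)
handle (array([ 457.6, -247.7]), array([101.7,  16.9]), 67.32, np.float64(197.7), 322)
lidtop (array([ 456.6, -247.5]), array([245.4, 179.4]), 66.94, np.float64(164.0), 5330)
meter (array([755.4, 196.2]), array([120.3,  80.5]), 88.25, np.float64(31.0), 846)
jar (array([721.2, -22.4]), array([40.5, 14.5]), 88.92, np.float64(68.9), 64)
adapter (array([ 681.4, -204.1]), array([202.1, 118.5]), 8.56, np.float64(39.3), 1628)
0.1
```

```bash
cat >> h.py <<'E'
from scipy.spatial.transform import Rotation as Ro
def plan(x,y,z,yaw):
    s=sense();R=Ro.from_euler("xyz",s["tcp_rot"]);y0=s["tcp_rot"][2]
    t=R.inv().apply(np.array([x,y,z])-s["eef_pos"])/10
    dr=-(np.degrees(np.radians(yaw)-y0)+180)%360-180
    print("shift cm",np.round(t,2),"roll deg",round(dr,1),"| pose",np.round(s["eef_pos"],1),np.round(np.degrees(s["tcp_rot"]),2),"F",np.round(s["contact_force"],1),"open",round(s["opening"],3),"t",s["clock"])
E
python3 -c "
from h import *
plan(457.3,-247.3,404,-23)"
```

```text
shift cm [-25.27 -36.31   0.04] roll deg -49.7 | pose [ 185.7 -596.5  404. ] [ 1.800e+02  7.000e-02 -7.271e+01] F [-0.5  0.5 -0.6] open 1.003 t 0.1
```

```bash
python3 -m creep '100 -1 -1.5 0 -2; 100 -3 -4.3 0 -6; 100 -5.4 -7.8 0 -10.7; 100 -8 -11.5 0 -16; 100 -10.6 -15.3 0 -21; 100 -13.2 -19 0 -26; 100 -15.8 -22.7 0 -31; 100 -18.4 -26.5 0 -36; 100 -21 -30 0 -41; 100 -23 -33 0 -45; 100 -24.5 -35.2 0 -48; 100 -25.27 -36.31 0 -49.7; 100 -25.27 -36.31 0 -49.7; 100 -25.27 -36.31 0 -49.7'; python3 -c "
from h import *
plan(457.3,-247.3,348,-23)
p,d=grab_frame('wrist');cv2.imwrite('pics/w1.png',p);print(camera_info('wrist'))"
```

```text
clock: 1.5
eef_pos: [456.9, -247.4, 404.2]
tcp_rot: [-3.141, 0.001, -0.402]
contact_force: [0.5, 0.3, -0.1]
opening: 1.0
shift cm [ 0.04 -0.02  5.62] roll deg -0.0 | pose [ 456.9 -247.4  404.2] [-1.7997e+02  8.0000e-02 -2.3010e+01] F [ 0.5  0.3 -0.1] open 1.0 t 1.5
{'vertical_fov': 65.70646984690485, 'cx': 253.21470592156973, 'cy': 199.04719713060328, 'world_to_cam': array([[ 9.20059362e-01, -3.91771098e-01, -2.48553520e-03,
        -5.17035409e+02],
       [-3.75112827e-01, -8.82733318e-01,  2.82970415e-01,
        -8.30099192e+01],
       [-1.13053695e-01, -2.59417224e-01, -9.59125417e-01,
         3.65445395e+02],
       [ 0.00000000e+00,  0.00000000e+00,  0.00000000e+00,
         1.00000000e+00]])}
```

View pics/w1.png

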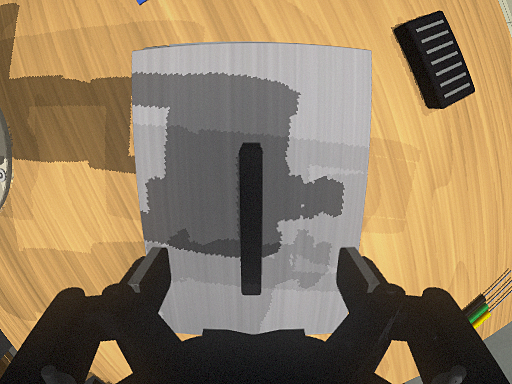

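The wrist view shows the handle bar upright at column ~251, midway between the fingertips (~165 and ~340), so it is well aligned. I'll go down and grip.

```bash
python3 -m creep '100 0 0 1 0; 100 0 0 2.5 0; 100 0 0 4 0; 100 0.03 0 5 0; 100 0.03 0 5.6 0; 100 0.03 0 5.6 0; 60 0.03 0 5.6 0; 30 0.03 0 5.6 0; 10 0.03 0 5.6 0; 0 0.03 0 5.6 0; 0 0.03 0 5.6 0; 0 0.03 0 5.6 0; 0 0.03 0 5.6 0; 0 0.03 0 5.6 0; 0 0.03 0 5.6 0' 60; python3 -c "
from h import *
plan(457.3,-247.3,348,-23)"
```

```text
clock: 3.05
eef_pos: [456.8, -247.8, 348.6]
tcp_rot: [-3.141, 0.002, -0.402]
contact_force: [-2.6, 1.3, 5.2]
opening: 0.152
shift cm [ 0.03 -0.06  0.06] roll deg -0.1 | pose [ 456.8 -247.8  348.6] [-1.7997e+02  9.0000e-02 -2.3060e+01] F [-2.6  1.3  5.2] open 0.152 t 3.05
```

```bash
python3 -m creep '0 0 0 0 0; 0 0 0 -0.3 0; 0 0 0 -0.8 0; 0 0 0 -1.6 0; 0 0 0 -2.6 0; 0 0 0 -4 0; 0 0 0 -5.5 0; 0 0 0 -7 0; 0 0 0 -8.5 0; 0 0 0 -9.5 0; 0 0 0 -10 0; 0 0 0 -10 0; 0 0 0 -10 0'; python3 -c "
from h import *
plan(513.4,185.8,448,5)
p,d=grab_frame('scene');cv2.imwrite('pics/s2.png',p)
p,d=grab_frame('top');cv2.imwrite('pics/t2.png',p);W=world('top',d);Z=W[...,2]
m=(d>0)&(np.hypot(W[...,0]-457,W[...,1]+247)<160)&(Z>240)&(Z<290);print(rect(W[m]))"
```

```text
clock: 4.35
eef_pos: [456.8, -247.8, 448.2]
tcp_rot: [-3.141, 0.002, -0.402]
contact_force: [-0.9, -0.1, -5.2]
opening: 0.15
shift cm [-11.77 -42.12   0.07] roll deg -28.1 | pose [ 456.8 -247.8  448.2] [-1.7996e+02  1.3000e-01 -2.3060e+01] F [-0.9 -0.1 -5.2] open 0.15 t 4.35
(array([ 458.5, -248.4]), array([246.7, 175.6]), 66.94, np.float64(264.7), 5753)
```

View pics/s2.png

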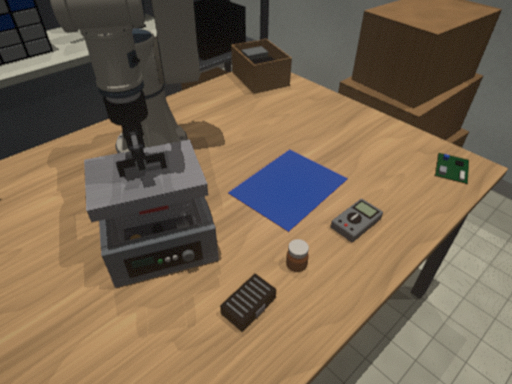

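The lid is up and hanging level. In the scene view it sits above the cleaner at about (145,180), with the basket's red grip visible at (150,210). I'll carry it to the mat.

```bash
python3 -m creep '0 -0.15 -0.6 0 -0.4; 0 -0.5 -1.8 0 -1.2; 0 -1.1 -3.8 0 -2.5; 0 -1.9 -6.8 0 -4.5; 0 -2.8 -10.1 0 -6.7; 0 -3.8 -13.5 0 -9; 0 -4.7 -16.9 0 -11.3; 0 -5.7 -20.2 0 -13.5; 0 -6.6 -23.6 0 -15.7; 0 -7.5 -27 0 -18; 0 -8.5 -30.3 0 -20.2; 0 -9.4 -33.7 0 -22.5; 0 -10.3 -36.8 0 -24.6; 0 -11 -39.2 0 -26.2; 0 -11.4 -40.8 0 -27.2; 0 -11.65 -41.7 0 -27.9; 0 -11.75 -42.1 0 -28.1; 0 -11.75 -42.1 0 -28.1; 0 -11.75 -42.1 0 -28.1; 0 -11.75 -42.1 0 -28.1'; python3 -c "
from h import *
plan(513.4,185.8,222.6,5)
p,d=grab_frame('top');cv2.imwrite('pics/t3.png',p);W=world('top',d);Z=W[...,2]
m=(d>0)&(np.hypot(W[...,0]-513,W[...,1]-186)<160)&(Z>240)&(Z<290);print(rect(W[m]))"
```

```text
clock: 6.45
eef_pos: [513.5, 184.8, 448.5]
tcp_rot: [-3.14, 0.002, 0.087]
contact_force: [-0.4, -0.5, -4.3]
opening: 0.15
shift cm [ 0.05 -0.06 22.59] roll deg -0.0 | pose [513.5 184.8 448.5] [-1.799e+02  1.300e-01  4.980e+00] F [-0.4 -0.5 -4.3] open 0.15 t 6.45
(array([514.7, 184.7]), array([175.3, 245.2]), 5.01, np.float64(265.0), 5580)
```

View pics/t3.png

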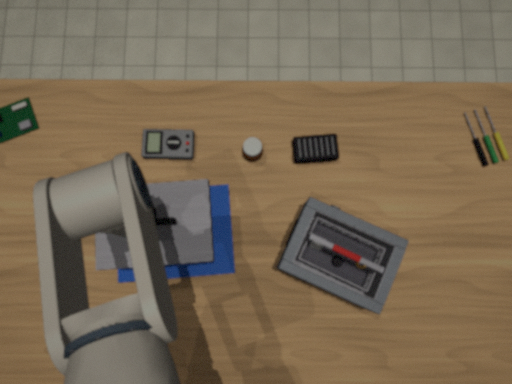

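The lid is over the mat, with its centre within 2 mm, and the basket's red grip shows at (346,252). Lowering the lid.

```bash
python3 -m creep '0 0 0 0.7 0; 0 0 0 2.2 0; 0 0 0 4.7 0; 0 0 0 7.7 0; 0 0 0 10.7 0; 0 0 0 13.7 0; 0 0 0 16.2 0; 0 0 0 18.2 0; 0 0 0 19.7 0; 0 0 0 20.7 0; 0 0 0 21.3 0; 0 0 0 21.6 0; 0 0 0 21.75 0; 0 0 0 21.9 0; 0 0 0 21.9 0; 0 0 0 21.9 0'; python3 -c "
from h import *
plan(513.4,185.8,222.6,5)"
```

```text
clock: 8.1
eef_pos: [513.1, 185.2, 229.9]
tcp_rot: [-3.14, 0.002, 0.087]
contact_force: [-0.2, 0.4, -3.9]
opening: 0.151
shift cm [ 0.03 -0.05  0.73] roll deg -0.0 | pose [513.1 185.2 229.9] [-1.7989e+02  9.0000e-02  4.9800e+00] F [-0.2  0.4 -3.9] open 0.151 t 8.1
```

```bash
python3 -m creep '0 0 0 0.1 0; 0 0 0 0.2 0; 0 0 0 0.3 0; 0 0 0 0.38 0; 0 0 0 0.45 0; 0 0 0 0.52 0; 0 0 0 0.59 0; 0 0 0 0.65 0; 0 0 0 0.7 0; 0 0 0 0.75 0; 0 0 0 0.75 0; 0 0 0 0.75 0'; python3 -c "
from h import *
plan(513.4,185.8,222.6,5)"
```

```text
clock: 9.3
eef_pos: [513.1, 185.3, 222.6]
tcp_rot: [-3.14, 0.001, 0.087]
contact_force: [-1.2, -1.3, 0.4]
opening: 0.151
shift cm [ 0.03 -0.05  0.  ] roll deg -0.0 | pose [513.1 185.3 222.6] [-1.7989e+02  8.0000e-02  4.9800e+00] F [-1.2 -1.3  0.4] open 0.151 t 9.3
```

The wrist now reads about 0 N instead of −4 N, so the mat is carrying the lid. I'll press down slightly, then let go.

```bash
python3 -m creep '0 0 0 0.04 0; 0 0 0 0.04 0; 0 0 0 0.04 0'; python3 -m creep '16 0 0 0 0; 18 0 0 0 0; 25 0 0 0 0; 40 0 0 0 0; 60 0 0 0 0; 80 0 0 0 0; 100 0 0 0 0; 100 0 0 0 0; 100 0 0 0 0; 100 0 0 0 0; 100 0 0 0 0; 100 0 0 0 0'; python3 -m creep '100 0 0 -0.5 0; 100 0 0 -2 0; 100 0 0 -4.5 0; 100 0 0 -8 0; 100 0 0 -12 0; 100 0 0 -16 0; 100 0 0 -19 0; 100 0 0 -21 0; 100 0 0 -22 0; 100 0 0 -22 0'; python3 -c "
from h import *
plan(457.3,-247.3,445,-23)
p,d=grab_frame('top');cv2.imwrite('pics/t4.png',p);W=world('top',d);Z=W[...,2]
m=(d>0)&(np.hypot(W[...,0]-513,W[...,1]-186)<160)&(Z>30)&(Z<45);print(rect(W[m]))
m=(d>0)&(np.hypot(W[...,0]-457,W[...,1]+247)<120)&(Z>140)&(Z<200);print('grip',rect(W[m]))
m&=(p[...,2]>110)&(p[...,1]<70);print('red',rect(W[m]))
m=(d>0)&(np.hypot(W[...,0]-457,W[...,1]+247)<180)&(Z>125)&(Z<135);print('rim',rect(W[m]))
"
```

```text
clock: 9.6
eef_pos: [513.1, 185.3, 222.6]
tcp_rot: [-3.14, 0.001, 0.087]
contact_force: [-2.9, -1.2, 5.8]
opening: 0.153
clock: 10.8
eef_pos: [513.1, 185.2, 222.6]
tcp_rot: [-3.14, 0.001, 0.087]
contact_force: [0.1, 0.3, -0.1]
opening: 0.998
clock: 11.8
eef_pos: [513.6, 184.9, 443.9]
tcp_rot: [-3.139, -0.001, 0.087]
contact_force: [0.3, -0.3, -0.3]
opening: 1.003
shift cm [-9.36 42.57 -0.23] roll deg 28.0 | pose [513.6 184.9 443.9] [-1.7985e+02 -5.0000e-02  4.9800e+00] F [ 0.3 -0.3 -0.3] open 1.003 t 11.8
(array([515.1, 185.3]), array([175.9, 245.7]), 4.99, np.float64(39.3), 3963)
grip (array([ 459.6, -246.2]), array([185.5,  14.3]), 64.85, np.float64(156.3), 478)
red (array([ 459.2, -245.1]), array([67.4, 11.8]), 65.0, np.float64(158.4), 153)
rim (array([ 457.6, -245.8]), array([260.9, 189.8]), 66.08, np.float64(130.3), 3753)
```

View pics/t4.png

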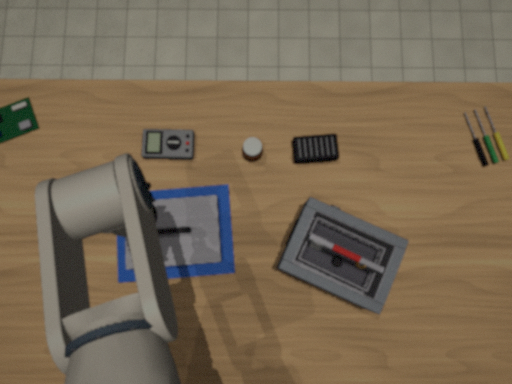

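The lid lies flat and centred on the mat at (515,185), underside z≈4.3. The basket grip is at (459,-246), its axis at 65° and its top at 158 mm as expected. Returning to it.

```bash
python3 -c "
from h import *
plan(459.4,-245.8,405,-25)"
```

```text
shift cm [-9.11 42.44  3.67] roll deg 30.0 | pose [513.3 184.8 442.5] [-1.7988e+02  6.0000e-02  4.9800e+00] F [ 0.2  0.4 -0.5] open 1.0 t 11.85
```

```bash
python3 -m creep '100 -0.2 1 0 0.8; 100 -0.7 3.2 0 2.2; 100 -1.5 6.8 0 4.8; 100 -2.4 11 0 7.8; 100 -3.3 15.2 0 10.8; 100 -4.2 19.4 0.5 13.7; 100 -5.1 23.6 1 16.7; 100 -6 27.8 1.5 19.7; 100 -6.9 32 2 22.7; 100 -7.7 36 2.5 25.5; 100 -8.4 39.2 3 27.7; 100 -8.9 41.3 3.4 29.2; 100 -9.11 42.44 3.6 30; 100 -9.11 42.44 3.6 30; 100 -9.11 42.44 3.6 30'; python3 -c "
from h import *
plan(459.4,-245.8,305,-25)
p,d=grab_frame('wrist');cv2.imwrite('pics/w5.png',p)
c=camera_info('wrist');f=192/np.tan(np.radians(c['vertical_fov']/2))
for P in ((459.4,-245.8,150),(459.4+35*np.cos(np.radians(65)),-245.8+35*np.sin(np.radians(65)),158),(459.4-35*np.cos(np.radians(65)),-245.8-35*np.sin(np.radians(65)),158)):
    q=(c['world_to_cam']@[*P,1])[:3];th=np.arctan2(np.hypot(q[0],q[1]),q[2]);k=f*th/np.hypot(q[0],q[1]);print(c['cx']+k*q[0],c['cy']+k*q[1])"
```

```text
clock: 13.35
eef_pos: [459.2, -245.4, 405.2]
tcp_rot: [-3.14, 0.003, -0.437]
contact_force: [0.7, 0.1, 0.8]
opening: 1.0
shift cm [ 0.07  0.05 10.02] roll deg -0.0 | pose [ 459.2 -245.4  405.2] [-179.9     0.18  -25.02] F [0.7 0.1 0.8] open 1.0 t 13.35
253.9950466093566 208.40817873134222
254.03224597858693 166.607340281973
253.9225887796115 252.52378166443353
```

View pics/w5.png

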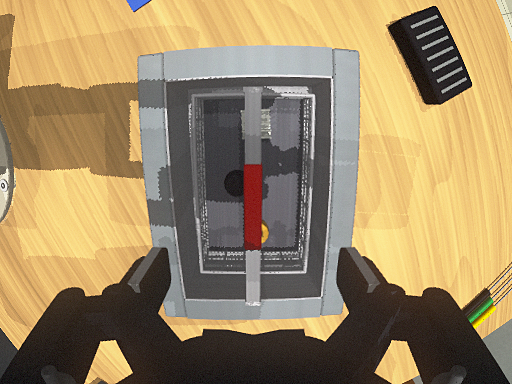

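The grip spans rows 165–250 at column 253, which matches the projection. All three parts are in the basket: heatsink at (258,122), dial at (235,182), bush at (262,235).

```bash
python3 -m creep '100 0 0 0.7 0; 100 0 0 2.2 0; 100 0 0 4.2 0; 100 0 0 6.2 0; 100 0 0 8 0; 100 0 0 9.2 0; 100 0 0 9.8 0; 100 0.05 0.05 10 0; 100 0.05 0.05 10 0; 60 0.05 0.05 10 0; 30 0.05 0.05 10 0; 10 0.05 0.05 10 0; 0 0.05 0.05 10 0; 0 0.05 0.05 10 0; 0 0.05 0.05 10 0; 0 0.05 0.05 10 0; 0 0.05 0.05 10 0; 0 0.05 0.05 10 0' 60; python3 -c "
from h import *
plan(459.4,-245.8,450,-25)"
```

```text
clock: 15.2
eef_pos: [459.1, -245.3, 305.6]
tcp_rot: [-3.14, 0.004, -0.436]
contact_force: [-4.6, 1.6, 4.9]
opening: 0.155
shift cm [-1.000e-02  1.000e-02 -1.444e+01] roll deg 0.0 | pose [ 459.1 -245.3  305.6] [-179.91    0.21  -24.98] F [-4.6  1.6  4.9] open 0.155 t 15.2
```

```bash
python3 -m creep '0 0 0 -0.2 0; 0 0 0 -0.6 0; 0 0 0 -1.2 0; 0 0 0 -2 0; 0 0 0 -3 0; 0 0 0 -4.1 0; 0 0 0 -5.3 0; 0 0 0 -6.5 0; 0 0 0 -7.7 0; 0 0 0 -8.9 0; 0 0 0 -10.1 0; 0 0 0 -11.3 0; 0 0 0 -12.4 0; 0 0 0 -13.4 0; 0 0 0 -14.2 0; 0 0 0 -14.8 0; 0 0 0 -15.2 0; 0 0 0 -15.4 0; 0 0 0 -15.5 0; 0 0 0 -15.5 0' 80; python3 -c "
from h import *
plan(459.4,-245.8,460,-25)
p,d=grab_frame('scene');cv2.imwrite('pics/s6.png',cv2.resize(p[80:330,40:360],None,fx=2,fy=2))
p,d=grab_frame('wrist');cv2.imwrite('pics/w6.png',p)
p,d=grab_frame('top');W=world('top',d);Z=W[...,2]
cv2.imwrite('pics/t6.png',p)
m=(d>0)&(np.hypot(W[...,0]-457,W[...,1]+247)<120)&(Z>180)&(Z<275);q=W[m];print(rect(q),np.percentile(q[:,2],[5,25,50,75,95]))
for nm,x,y,z in (('meter',700,150,20),('jar',670,-15,45),('adapter',680,-160,20)):
        m=(d>0)&(np.hypot(W[...,0]-x,W[...,1]-y)<(110 if nm!='jar' else 60))&(Z>z)&(Z<90);print(nm,rect(W[m]))
"
```

```text
clock: 17.2
eef_pos: [459.5, -245.8, 460.4]
tcp_rot: [-3.14, 0.004, -0.436]
contact_force: [0.6, 1.0, -3.4]
opening: 0.15
shift cm [-0.01  0.01  0.04] roll deg 0.0 | pose [ 459.5 -245.8  460.4] [-179.9     0.23  -24.97] F [ 0.6  1.  -3.4] open 0.15 t 17.2
(array([ 459.5, -246.4]), array([186.1, 115.5]), 64.59, np.float64(204.9), 2452) [200.85617594 202.90345687 204.86865243 221.09359194 255.70819236]
meter (array([688.6, 180.2]), array([213.6, 135.2]), 15.96, np.float64(33.7), 1304)
jar (array([721.1, -20.6]), array([40.6, 16.9]), 78.91, np.float64(69.5), 104)
adapter (array([ 681.6, -201.8]), array([202.9, 119.9]), 7.07, np.float64(40.4), 1082)
```

View pics/s6.png

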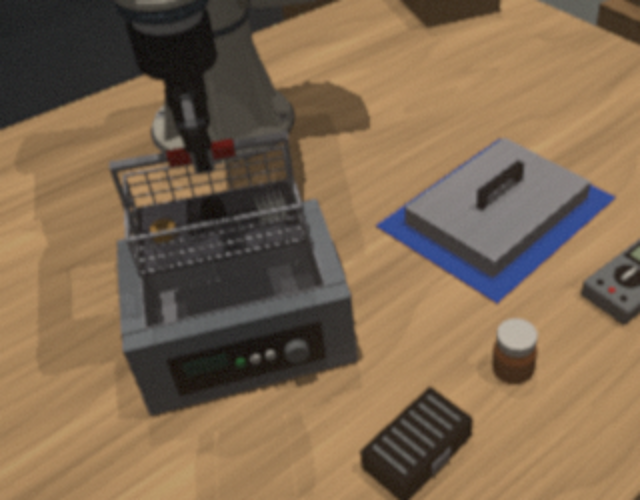

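View pics/w6.png

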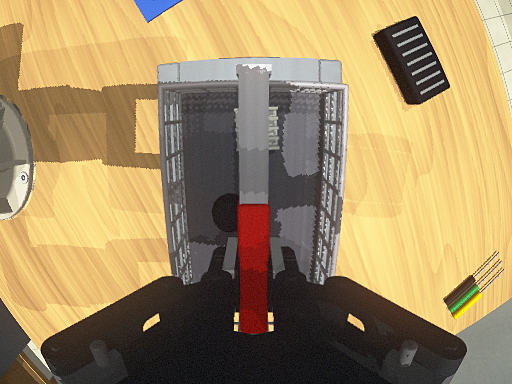

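View pics/t6.png

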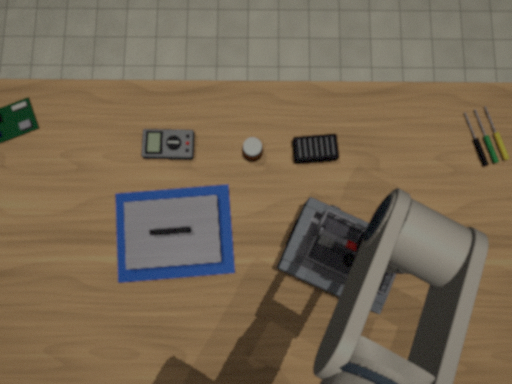

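The basket hangs over the tank centre, its floor at about 202 mm, so 70 mm above the rim. The heatsink (258,130) and dial (225,212) show in the wrist view, and the bush at (162,230) in the scene crop. The meter, jar and adapter look unmoved. Now the three-second hold.

```bash
python3 -m creep '0 0 0 0 0; 0 0 0 0 0; 0 0 0 0 0; 0 0 0 0 0; 0 0 0 0 0; 0 0 0 0 0; 0 0 0 0 0; 0 0 0 0 0; 0 0 0 0 0; 0 0 0 0 0; 0 0 0 0 0; 0 0 0 0 0; 0 0 0 0 0; 0 0 0 0 0; 0 0 0 0 0; 0 0 0 0 0; 0 0 0 0 0; 0 0 0 0 0; 0 0 0 0 0; 0 0 0 0 0';python3 -m creep '0 0 0 0 0; 0 0 0 0 0; 0 0 0 0 0; 0 0 0 0 0; 0 0 0 0 0; 0 0 0 0 0; 0 0 0 0 0; 0 0 0 0 0; 0 0 0 0 0; 0 0 0 0 0; 0 0 0 0 0; 0 0 0 0 0; 0 0 0 0 0; 0 0 0 0 0; 0 0 0 0 0; 0 0 0 0 0'; python3 -c "
from h import *
plan(459.4,-245.8,460,-25)
p,d=grab_frame('top');W=world('top',d);X,Y,Z=W[...,0],W[...,1],W[...,2]
m=(d>0)&(np.hypot(X-457,Y+247)<100)&(Z>192)&(Z<212);q=W[m]
for _ in range(3):
  A=np.c_[q[:,:2]-[459,-246],np.ones(len(q))];c=np.linalg.lstsq(A,q[:,2],rcond=None)[0];r=q[:,2]-A@c;q=q[abs(r)<2.5]
print('floor fit slope,z',c,len(q))
m=(d>0)&(np.hypot(X-457,Y+247)<120)&(Z>180)&(Z<275);print(rect(W[m]))
m=(d>0)&(np.hypot(X-513,Y-186)<160)&(Z>30)&(Z<50)&(X<630);print('lid',rect(W[m]))
for nm,x,y,R in (('meter',755,200,90),('jar',721,-23,45),('adapter',690,-150,90)):
        m=(d>0)&(np.hypot(X-x,Y-y)<R)&(Z>20)&(Z<90)&(X>640);print(nm,rect(W[m]))
d0=np.load('pics/top0.npy');q=cv2.imread('pics/top0.png');print('pix diff bystanders',np.abs(p[120:170,135:345].astype(int)-q[120:170,135:345]).mean())
"
```

```text
clock: 19.35
eef_pos: [459.5, -245.8, 460.3]
tcp_rot: [-3.14, 0.004, -0.436]
contact_force: [-0.6, 0.5, -3.6]
opening: 0.147
clock: 20.95
eef_pos: [459.5, -245.8, 460.2]
tcp_rot: [-3.14, 0.004, -0.436]
contact_force: [-0.2, 0.3, -3.0]
opening: 0.145
shift cm [-0.    0.01  0.02] roll deg 0.0 | pose [ 459.5 -245.8  460.2] [-179.9     0.24  -24.97] F [-0.2  0.3 -3. ] open 0.145 t 20.95
floor fit slope,z [-6.13284977e-03  4.43634317e-03  2.03616252e+02] 1272
(array([ 460.1, -246.9]), array([186.1, 115.7]), 65.04, np.float64(204.9), 2447)
lid (array([514.7, 185.3]), array([175.1, 246. ]), 4.99, np.float64(39.3), 6052)
meter (array([755.6, 207.7]), array([139.9,  81.8]), 89.22, np.float64(33.1), 1488)
jar (array([735.5, -24.7]), array([51.3, 52.2]), 71.78, np.float64(69.3), 383)
adapter (array([ 743.3, -183.8]), array([71.5, 98.2]), 4.82, np.float64(40.5), 819)
pix diff bystanders 3.8144126984126983
```

```bash
python3 -c "
from rig import *
print(sign_off())"
```

```text
the job is handed in; nothing more can be done
None
```

I carried the lid to the mat in the gripper, set it down gently and let go. I then lifted the basket out by its red grip and held it over the open tank for more than 3.5 s. I handed the job in at about 21 s with the gripper still holding it. No verdict was reported.

Last checks:
- **Lid:** it lies flat, right way up and released, about 1–2 mm from the mat's centre. Its underside is about 4 mm up, on the mat's surface.
- **Basket:** its underside is about 70 mm above the rim and about 3 mm from the tank's centre, with under 0.5° of tilt and no visible movement.
- **Parts:** the heatsink, dial and bush were all seen in the basket after the lift, the bush only in the scene view. I did not look again for each one after the hold.
- **Meter, jar and adapter:** they look unmoved when the top pictures are compared. I did not measure each one before and after in the same way: one of my mid-task readings for the meter also caught the lid's edge, and the last adapter reading was cut off. The wrist force read only a few newtons whenever I checked it.

One small drift: the gripper's opening reading crept from 0.150 to 0.145 during the hold under the 80 N grip. The basket did not slip.

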